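# Load the glue press with slotted weights

### The arm

A 6-joint arm with a two-finger parallel gripper is mounted at the origin on the work surface. World frame = base frame: x ahead of the robot, y to its left, z up, the work surface at z = 0. Lengths are in m, angles in rad, forces in N, time in s.
With the tool pointing down it reaches from about 0.4 to 0.825 m from the base axis. Payload 7 kg.
Tool frame: the origin (TCP) lies at the very end of the fingers, on their centre line; the grasp point (between the pads) lies 19 mm behind it; z points along the fingers, x is the direction in which the jaws open and shut, and the axes are right-handed (so a half turn about z gives the same grasp; the last joint's range is limited). The gripper opens to 88 mm and grips with 3 to 60 N. Pads are 19 mm wide; open, the fingers measure 130 mm over their backs; the gripper's body (78 mm by 193 mm) begins 47 mm behind the grasp point.
Start: joints at [1.53, 0.359, 0.012, 0, -1.224, -0.288], TCP at [0.218, 0.639, 0.227] pointing down, gripper open.
Joint ranges: [-3.07, 3.07], [-1.43, 2.12], [-1.02, 1.25], [-3.03, 1.67], [-3.05, -0], [-3.03, 3.03]. Speed limits (rad/s): [2.39, 2.39, 3.01, 3.14, 3.14, 3.14].

### API

Orientations are given as [roll, pitch, yaw] about the fixed x, y, z axes, in that order (R = Rz(yaw) Ry(pitch) Rx(roll)).
In Python, from station import telemetry, grab_frame, arm, regions_of, pinpoint gives the robot as it stands. The module is installed in compiled form; this text tells all that it offers.
- The arm moves only by the shell command python3 -m inch 'ROWS' [FORCE]. ROWS is text: rows parted by semicolons, each of 7 numbers parted by spaces: the opening, from 0 (shut) to 1 (fully open), then the shift along the world's x, y, z in cm, then the turn, a rotation vector about the world's x, y, z in degrees. A call has 1 to 12 rows; each row is the pose to reach, as a shift and turn from the pose measured when the call began; what a row does not reach only later rows make up. A row lasts 1/8 s, in which the tool goes at most 62.5 mm and 10.7 degrees, less where a joint would pass 70% of its speed; a pose out of reach is approached as far as the arm can. A call with a gripper value outside its range is refused whole. The fingers move at their own pace and stop on an object; FORCE is the grip in N (left out, the last holds). Time passes only in rows, so rows that repeat a pose let the fingers close. It gives the time, the measured TCP pose, the force and the opening at its end, in the units of the state.
- telemetry.get_state(): the state, without advancing time (a new reading comes with each control period).
- grab_frame(name): name is "scene" or "top" or "wrist"; returns a dict with "pixels" (384x512x3 uint8, red, green, blue), "fx", "fy", "cx", "cy" (pixels), "R" (3x3) and "t" (3): a world point X has camera coordinates R X + t. Camera axes: x right, y down, z forward; pixel columns grow to the right and rows downward; lengths in m; the calibration is good to about 2 mm. A picture is of the moment at which its call begins. There is no depth.
- arm.job_done(): hands the job in, once; it reports no verdict.
Trained networks look in the newest picture that a camera, given by its name, has taken for a name from the list of things; names that differ only in an ending like _2 or _b are one class to them, and where a whole thing is asked for, a point or a joint stands for the part that bears it (a point fixed in the world has none). Each returns a list of dicts, best first, with "p" (0 to 1); they miss things now and then, are a little off and sometimes report something else, mostly with a low value. They report only what shows in the picture. A call takes as long as a camera call. They do not tell look-alikes from the thing itself.
- regions_of(camera, name): "pixels" (384x512 bool, what is visible of it) and "bbox" ([left, top, right, bottom] in pixels, round what is visible of it).
- pinpoint(camera, name): "location" ([column, row] in pixels: a listed point, or the origin of a listed thing).
The state is a dict: "t": time; "q": joint angles; "qd": joint speeds; "joint_efforts": joint torques, N m; "eef_pos": TCP position; "ee_rot": TCP orientation; "force": force on the tool from outside, world axes, zero at the start; "moment": the same for the moment, N m; "width": finger opening in m.
Only numpy, scipy, OpenCV 4.12 (cv2) and the standard library are available. Lean on these libraries where they do the work, as an engineer would, in place of code of your own. Each camera call takes 0.05 s, during which the arm holds its last target. There are 200 camera calls.

### The job

The glue press holding down the wood patch has one slotted weight on its stem and needs two more. Slide the larger loose slotted weight onto the stem, flat on top of the one already there, and then the smaller one on top of that, each fully home with the stem at its centre, and turned so that the three slots are spread evenly round the stem, about a third of a turn from one another. Leave the plain ring and the other things on the bench where they are.

Things in the scene. Friction and masses are not known exactly. Their poses are not given: they have to be found in the camera images.
- press: the fixed glue press: a 150 x 110 x 30 mm wood blank with a 12 mm patch on it, a green guide bar (160 mm along y, top 58 mm up, nuts at y = +-68 mm reaching 66 mm up) and, through the bar, a plunger with a round dark steel pan (diameter 80 mm), a stem and a cap. Origin on the stem's axis at the bench surface, z up, blank long along x
- pan (a point): middle of the pan's upper face, 74 mm above the bench, z up; from it rises the upright steel stem, diameter 12 mm
- cap (a point): middle of the underside of the cap on the stem, 75 mm above the pan; cap diameter 30 mm, 12 mm high, too wide for the slots: weights go on from the side, between pan and cap
- base_weight: the loose slotted weight that already lies on the pan, the stem at its centre, its slot roughly towards the robot (within 45 degrees); plain steel disc, diameter 88 mm, 12 mm thick, slotted from rim to centre, with a 16 mm wide neck to an upright lug opposite the slot. Origin on the disc's axis at its underside; z up, slot opens along +x, lug at -x. 
- large_weight: the larger loose slotted weight, about 0.5 kg, starts on the bench, lug roughly towards the robot; plain steel disc, diameter 88 mm, 12 mm thick, slotted from rim to centre, with a 16 mm wide neck to an upright lug opposite the slot. Origin on the disc's axis at its underside; z up, slot opens along +x, lug at -x. 
- small_weight: the smaller loose slotted weight, about 0.3 kg, starts on the bench, lug roughly towards the robot; plain steel disc, diameter 68 mm, 10 mm thick, slotted from rim to centre, with a 16 mm wide neck to an upright lug opposite the slot. Origin on the disc's axis at its underside; z up, slot opens along +x, lug at -x. 
- base_weight_mouth (a point): middle of the slot's mouth on that weight's rim, 44 mm from its axis along its +x, at underside height; the slot is 18 mm wide and ends in a half round of 9 mm radius about the disc's axis, so the stem has 3 mm play all round when home
- large_weight_mouth (a point): middle of the slot's mouth on that weight's rim, 44 mm from its axis along its +x, at underside height; the slot is 18 mm wide and ends in a half round of 9 mm radius about the disc's axis, so the stem has 3 mm play all round when home
- small_weight_mouth (a point): middle of the slot's mouth on that weight's rim, 34 mm from its axis along its +x, at underside height; the slot is 18 mm wide and ends in a half round of 9 mm radius about the disc's axis, so the stem has 3 mm play all round when home
- base_weight_lug (a point): middle of that weight's upright lifting lug, 70 mm from the disc's axis on the side opposite the slot, 17 mm above its underside; the lug is 26 mm long along x, 10 mm thick (flat sides face +-y) and 34 mm tall from the underside; axes as the weight
- large_weight_lug (a point): middle of that weight's upright lifting lug, 70 mm from the disc's axis on the side opposite the slot, 17 mm above its underside; the lug is 26 mm long along x, 10 mm thick (flat sides face +-y) and 34 mm tall from the underside; axes as the weight
- small_weight_lug (a point): middle of that weight's upright lifting lug, 70 mm from the disc's axis on the side opposite the slot, 17 mm above its underside; the lug is 26 mm long along x, 10 mm thick (flat sides face +-y) and 34 mm tall from the underside; axes as the weight
- plain_ring: bystander: closed plain steel ring, diameter 88 mm, hole 36 mm, 12 mm thick, no slot and no lug; origin at the centre of its underside
- hammer: bystander: hammer with a dark wooden handle, 260 mm long, lying on the bench; origin under its middle, handle to -x
- gouge: bystander: gouge with a light wooden handle, 220 mm long, lying on the bench; origin under its middle, handle to -x
- offcut: bystander: small wood offcut 60 x 35 x 28 mm, long along x; origin at the centre of its underside
- offcut_long: bystander: wood offcut 150 x 40 x 30 mm, long along x; origin at the centre of its underside
- chisel: bystander: chisel with a wooden handle, 240 mm long, lying on the bench; origin under its middle, handle to -x
- glue: bystander: white glue bottle, diameter 70 mm, 170 mm tall, standing; origin at the centre of its underside
Mind the look-alikes: they are no part of the job. Leave any red look-alike of the small_weight alone.

How it is judged:
On the way, in this order (a step that is already met when the one before it is completed fails the run):
1. the larger weight lies home on the base weight (horizontal distance between large_weight and pan below 0.007 m and z of large_weight in the frame of pan between 0.008 and 0.016 m and angle between large_weight's own z axis and vertical below 0.08 rad), for 0.2 s.
2. the smaller weight lies home on the larger one (horizontal distance between small_weight and pan below 0.007 m and z of small_weight in the frame of pan between 0.02 and 0.028 m and angle between small_weight's own z axis and vertical below 0.08 rad), for 0.2 s.
At the end, for the whole second after the job is handed in: From the pan up, base weight, larger weight and smaller weight lie flat and at rest on one another (heights within 4 mm, tilt under about 4.5 degrees), each with its centre within 7 mm of the stem's axis, and every two of the three slots point at least a quarter turn apart (all of step 1 and all of step 2 and horizontal distance between base_weight and pan below 0.007 m and z of base_weight in the frame of pan between -0.004 and 0.004 m and angle between base_weight's own z axis and vertical below 0.08 rad and x of each of large_weight_mouth, small_weight_mouth in the frame of base_weight below 0 m and x of small_weight_mouth in the frame of large_weight below 0 m and linear speed of each of base_weight, large_weight, small_weight below 0.02 m/s); the robot touches nothing.
It fails at once if a bystander (plain ring, hammer, gouge, offcut, offcut long, chisel, glue) is moved by more than 30 mm (distance of any of plain_ring, hammer, gouge, offcut, offcut_long, chisel, glue from where it was at the start of the episode above 0.03 m).
It also fails if it takes over 62 s, if anything falls off the work surface, if the arm or the gripper's body presses on something with over 40 N, if the wrist force passes 120 N, or if a joint passes its speed limit or range.

## Working session

There is one attempt and no reset: what is moved stays moved. The work goes in short steps, Python scripts to look and compute and a shell command to move; the robot and the scene stay as the last step left them, time stands still between calls to the robot, and variables do not carry over. Pictures are saved under pics/ and viewed, about 8 in all and at most 12, crops included, and the job is handed in when it is done.

```bash
mkdir -p pics; cat > h.py <<'E'
import numpy as np, cv2
from station import telemetry, grab_frame, arm, regions_of, pinpoint
def save(f,name,box=None,s=1):
    im=f["pixels"][:,:,::-1]
    if box: im=im[box[1]:box[3],box[0]:box[2]]
    cv2.imwrite("pics/"+name,cv2.resize(np.ascontiguousarray(im),None,fx=s,fy=s,interpolation=cv2.INTER_CUBIC))
def ray(f,px):
    R=np.array(f["R"]);t=np.array(f["t"])
    d=R.T@np.array([(px[0]-f["cx"])/f["fx"],(px[1]-f["cy"])/f["fy"],1.]);return -R.T@t,d
def at(f,px,z):
    o,d=ray(f,px);return (o+d*(z-o[2])/d[2])
def proj(f,X):
    c=np.array(f["R"])@np.array(X)+np.array(f["t"]);return [f["cx"]+f["fx"]*c[0]/c[2],f["cy"]+f["fy"]*c[1]/c[2]]
def st():
    s=telemetry.get_state();print(round(s["t"],2),np.round(s["eef_pos"],4),np.round(s["ee_rot"],3),np.round(s["force"],1),round(s["width"],4),np.round(s["q"],2))
E
python3 - <<'E'
from h import *
st()
a=grab_frame("scene");b=grab_frame("top")
cv2.imwrite("pics/a.png",np.vstack([a["pixels"],b["pixels"]])[:,:,::-1][:,:])
im=cv2.imread("pics/a.png");cv2.imwrite("pics/a1.png",cv2.resize(np.hstack([im[:384],im[384:]]),(800,300)))
save(b,"top.png",s=1.5)
Z={"large_weight":0,"large_weight_lug":.017,"large_weight_mouth":0,"small_weight":0,"small_weight_lug":.017,"small_weight_mouth":0,"base_weight":.074,"base_weight_lug":.091,"base_weight_mouth":.074,"pan":.074,"cap":.149,"press":0,"plain_ring":0}
for n,z in Z.items():
    for c,f in(("top",b),("scene",a)):
        print(n,c,[(round(d["p"],2),np.round(d["location"]).tolist(),np.round(at(f,d["location"],z)[:2],3).tolist()) for d in pinpoint(c,n)[:3]])
E
```

```text
0.0 [0.2178 0.6384 0.2256] [-3.141e+00 -2.000e-03 -1.900e+00] [0.3 0.2 0.3] 0.0874 [ 1.53  0.36  0.01 -0.   -1.22 -0.29]
large_weight top [(0.63, [145.0, 209.0], [0.531, 0.268]), (0.59, [228.0, 212.0], [0.529, 0.037])]
large_weight scene [(0.67, [317.0, 169.0], [0.531, 0.275]), (0.33, [264.0, 183.0], [0.471, 0.072])]
large_weight_lug top [(0.56, [148.0, 234.0], [0.462, 0.25]), (0.25, [92.0, 189.0], [0.581, 0.414])]
large_weight_lug scene [(0.86, [301.0, 158.0], [0.463, 0.253])]
large_weight_mouth top [(0.6, [140.0, 194.0], [0.573, 0.285])]
large_weight_mouth scene [(0.67, [331.0, 174.0], [0.58, 0.304])]
small_weight top [(0.74, [342.0, 288.0], [0.331, -0.276]), (0.6, [329.0, 225.0], [0.501, -0.242]), (0.55, [370.0, 244.0], [0.451, -0.353])]
small_weight scene [(0.83, [160.0, 202.0], [0.332, -0.276]), (0.7, [156.0, 234.0], [0.447, -0.352]), (0.55, [191.0, 227.0], [0.489, -0.24])]
small_weight_lug top [(0.71, [397.0, 236.0], [0.475, -0.423]), (0.63, [324.0, 250.0], [0.432, -0.223]), (0.63, [353.0, 310.0], [0.279, -0.298])]
small_weight_lug scene [(0.87, [144.0, 190.0], [0.265, -0.301])
[... 738 characters left out ...]
e_weight_mouth top [(0.57, [228.0, 212.0], [0.522, 0.033]), (0.32, [325.0, 144.0], [0.71, -0.219])]
base_weight_mouth scene [(0.97, [262.0, 184.0], [0.524, 0.026])]
pan top [(0.95, [236.0, 198.0], [0.558, 0.014])]
pan scene [(0.55, [267.0, 191.0], [0.56, 0.021])]
cap top [(0.69, [240.0, 193.0], [0.558, 0.001])]
cap scene [(0.69, [264.0, 177.0], [0.556, 0.01]), (0.48, [183.0, 210.0], [0.521, -0.268]), (0.36, [308.0, 252.0], [0.854, -0.057])]
press top [(0.82, [236.0, 201.0], [0.561, 0.016])]
press scene [(0.61, [265.0, 206.0], [0.56, 0.015]), (0.19, [270.0, 205.0], [0.565, 0.03])]
plain_ring top [(0.75, [176.0, 160.0], [0.673, 0.193])]
plain_ring scene [(0.62, [328.0, 206.0], [0.688, 0.194])]
```

View pics/top.png

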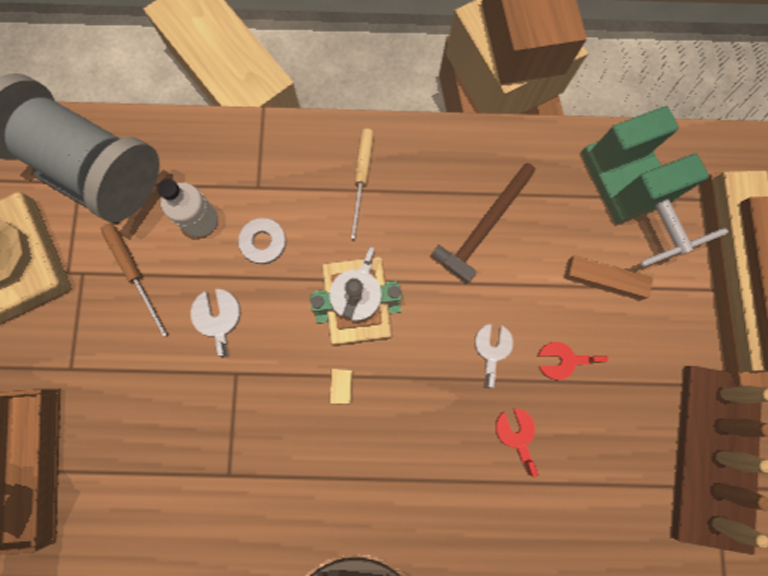

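View pics/a1.png

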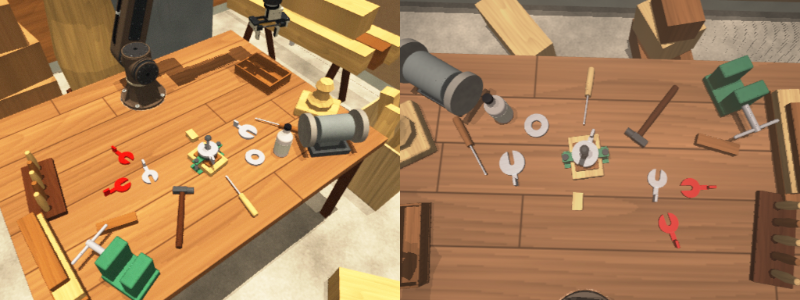

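Candidates in the native top view:
- **Large weight:** the grey slotted disc at (145,209), the plain ring at (175,161) with no slot, and the base weight at (235,197) already on the press. I choose (145,209).
- **Small weight:** the grey slotted disc at (329,225), and red look-alikes at (370,241) and (343,286). I choose (329,225).

Next I hover over the large lug and check with the wrist camera.

```bash
R="x"; python3 -m inch '1 24.4 -38.9 0 0 0 36;1 24.4 -38.9 0 0 0 36;1 24.4 -38.9 0 0 0 36;1 24.4 -38.9 0 0 0 36;1 24.4 -38.9 0 0 0 36;1 24.4 -38.9 0 0 0 36;1 24.4 -38.9 0 0 0 36;1 24.4 -38.9 0 0 0 36;1 24.4 -38.9 0 0 0 36;1 24.4 -38.9 0 0 0 36;1 24.4 -38.9 0 0 0 36' 60
python3 - <<'E'
from h import *
st()
w=grab_frame("wrist"); save(w,"w1.png",s=1.2)
for n,z in {"large_weight":0,"large_weight_lug":.017,"large_weight_mouth":0}.items():
    print(n,[(round(d["p"],2),np.round(d["location"]).tolist(),np.round(at(w,d["location"],z)[:2],4).tolist()) for d in pinpoint("wrist",n)[:3]])
E
```

```text
t: 2.78
eef_pos: [0.4616, 0.2507, 0.2266]
ee_rot: [-3.142, 0.0, -1.27]
force: [-0.1, 0.4, 0.2]
width: 0.0876
2.77 [0.4616 0.2507 0.2266] [-3.142  0.    -1.27 ] [-0.1  0.4  0.2] 0.0876 [ 0.87  0.11 -0.32 -0.   -1.14  1.  ]
large_weight [(0.87, [258.0, 117.0], [0.535, 0.2717]), (0.53, [253.0, 168.0], [0.4645, 0.257])]
large_weight_lug [(0.83, [253.0, 168.0], [0.4668, 0.2582]), (0.45, [376.0, 244.0], [0.4113, 0.0489])]
large_weight_mouth [(0.67, [255.0, 81.0], [0.5773, 0.2893])]
```

View pics/w1.png

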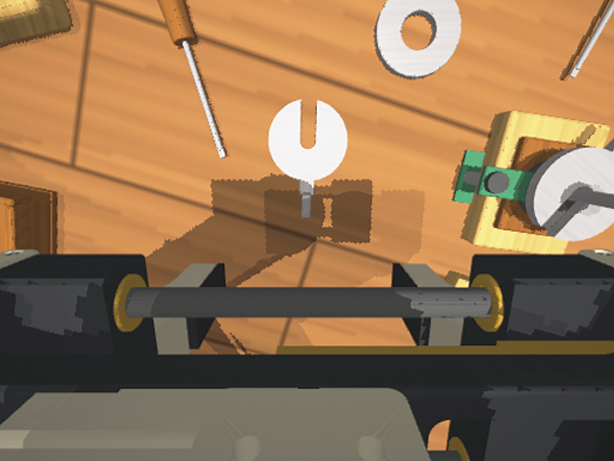

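The wrist view shows the grey slotted disc (centre ≈(308,140) in the picture, slot upward, lug at (306,205)). It is the right one, and its axis is in line with the tool. Now I go down and grip.

```bash
python3 -m inch '0.6 0.6 0.3 -6 0 0 0;0.6 0.6 0.3 -12 0 0 0;0.6 0.6 0.3 -17 0 0 0;0.6 0.6 0.3 -20 0 0 0;0.6 0.6 0.3 -22 0 0 0;0.6 0.6 0.3 -22 0 0 0;0 0.6 0.3 -22 0 0 0;0 0.6 0.3 -22 0 0 0;0 0.6 0.3 -22 0 0 0;0 0.6 0.3 -22 0 0 0;0 0.6 0.3 -22 0 0 0' 60
python3 -m inch '0 0 0 0.5 0 0 0;0 0 0 2 0 0 0;0 0 0 4 0 0 0;0 0 0 7 0 0 0;0 0 0 10 0 0 0;0 0 0 13 0 0 0;0 0 0 14 0 0 0;0 0 0 14 0 0 0'
python3 - <<'E'
from h import *
st()
w=grab_frame("wrist"); a=grab_frame("scene");b=grab_frame("top")
x=[np.array(cv2.resize(w["pixels"],(512,384))[:300]), cv2.resize(a["pixels"][110:240,220:400],(415,300),interpolation=cv2.INTER_CUBIC)]
cv2.imwrite("pics/l1.png",cv2.resize(np.hstack(x),(800,260))[:,:,::-1])
for n in ("large_weight","large_weight_lug","large_weight_mouth"):
    r=[]
    for c,f in(("top",b),("scene",a),("wrist",w)):
        d=pinpoint(c,n)[:1]
        if d: r.append((f,d[0]["location"])); print(n,c,round(d[0]["p"],2),np.round(d[0]["location"]))
    A=np.zeros((3,3));v=np.zeros(3)
    for f,p in r:
        o,d=ray(f,p);d/=np.linalg.norm(d);M=np.eye(3)-np.outer(d,d);A+=M;v+=M@o
    X=np.linalg.solve(A,v);print(n,np.round(X,4),[np.round(np.array(proj(f,X))-p,1) for f,p in r])
E
```

```text
t: 4.35
eef_pos: [0.4676, 0.2534, 0.0068]
ee_rot: [3.142, 0.0, -1.27]
force: [-1.5, 0.5, 3.5]
width: 0.0094
t: 5.35
eef_pos: [0.4674, 0.2534, 0.1471]
ee_rot: [-3.141, 0.001, -1.27]
force: [0.3, 0.3, -5.3]
width: 0.0096
5.35 [0.4674 0.2534 0.1471] [-3.141e+00  1.000e-03 -1.270e+00] [ 0.3  0.3 -5.3] 0.0096 [ 0.87  0.19 -0.41 -0.   -0.96  1.01]
large_weight top 0.81 [129. 200.]
large_weight scene 0.73 [322. 145.]
large_weight wrist 0.59 [258. 120.]
large_weight [0.5362 0.2728 0.1304] [array([-1. ,  0.3]), array([-0.5,  0.2]), array([ 1.6, -2.6])]
large_weight_lug scene 0.56 [304. 130.]
large_weight_lug wrist 0.73 [258. 241.]
large_weight_lug [0.4668 0.2521 0.1604] [array([0.6, 0.5]), array([0.4, 4.6])]
large_weight_mouth top 0.64 [125. 184.]
large_weight_mouth scene 0.82 [336. 149.]
large_weight_mouth [0.5789 0.2926 0.1299] [array([-3. , -1.7]), array([-2.2,  0.8])]
```

View pics/l1.png

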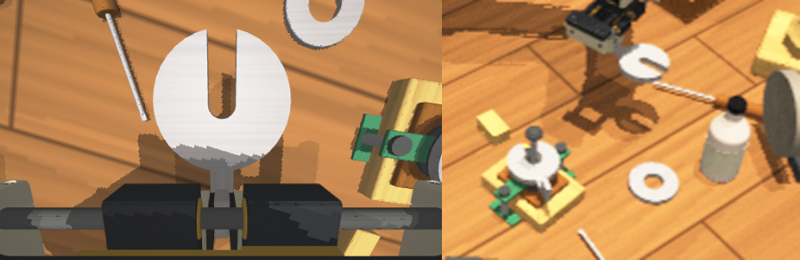

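Held: 9.6 mm opening and a 5 N load. The left panel shows the disc level-looking in the gripper with its slot forward. Next I carry it high to staging beside the press, then measure the pan, the base slot and any droop.

```bash
python3 -m inch '0 0 0 5 0 0 0;0 -0.5 -3 9 0 0 5;0 -1 -8 9 0 0 10;0 -1 -13 9 0 0 15;0 -1.5 -18 9 0 0 20;0 -2 -23 9 0 0 23;0 -2 -28 9 0 0 23;0 -2 -31 9 0 0 23;0 -2 -33.2 9 0 0 23;0 -2 -33.2 9 0 0 23;0 -2 -33.2 9 0 0 23'
cat > fit.py <<'E'
from h import *
from scipy.spatial.transform import Rotation as Ro
def tri(r):
    A=np.zeros((3,3));v=np.zeros(3)
    for f,p in r:
        o,d=ray(f,p);d/=np.linalg.norm(d);M=np.eye(3)-np.outer(d,d);A+=M;v+=M@o
    return np.linalg.solve(A,v)
def model(rad,th,P,yaw,tilt,roll=0,piv=(-.07,0,.026)):
    # outline polygons of slotted disc (both faces); P=world pos of pivot
    a=np.radians(np.arange(0,360,4));b=np.arcsin(.009/rad);a=np.linspace(b,2*np.pi-b,80)
    e=np.radians(np.linspace(270,90,15))
    out=np.vstack([np.c_[rad*np.cos(a),rad*np.sin(a)],np.c_[.009*np.cos(e),.009*np.sin(e)]])
    R=Ro.from_euler("ZYX",[yaw,tilt,roll]).as_matrix()
    return [(np.c_[out,np.full(len(out),z)]-piv)@R.T+P for z in (0,th)]
def render(f,faces):
    m=np.zeros((384,512),np.uint8);n=len(faces[0])
    q=[np.array([proj(f,x) for x in F]) for F in faces]
    for k in range(n):
        j=(k+1)%n
        cv2.fillConvexPoly(m,np.round(16*np.array([q[0][k],q[0][j],q[1][j],q[1][k]])).astype(np.int32),1,shift=4)
    for Q in q: cv2.fillPoly(m,[np.round(16*Q).astype(np.int32)],1,shift=4)
    return m>0
E
python3 - <<'E'
from fit import *
st()
s=telemetry.get_state()
F={c:grab_frame(c) for c in("wrist","scene","top")}
w=F["wrist"]; save(w,"w2.png",s=1.2)
for n,z in {"pan":.074,"cap":.149,"base_weight":.074,"base_weight_lug":.091,"base_weight_mouth":.074}.items():
    r=[]
    for c,f in F.items():
        for d in pinpoint(c,n)[:1]:
            r.append((f,d["location"]));print(n,c,round(d["p"],2),np.round(d["location"]),np.round(at(f,d["location"],z)[:2],4))
    if len(r)>1: print("   tri",np.round(tri(r),4))
M={c:[d["pixels"] for d in regions_of(c,"large_weight")[:2]] for c in("wrist","scene")}
for c in M: print(c,[(m.sum(),np.round(np.argwhere(m).mean(0))) for m in M[c]])
np.savez("m.npz",mw=M["wrist"][0],ms=M["scene"][0],tcp=s["eef_pos"],rot=s["ee_rot"]);import pickle;pickle.dump(F,open("F.pkl","wb"))
E
```

```text
t: 7.32
eef_pos: [0.4475, -0.0785, 0.2366]
ee_rot: [3.141, -0.0, -0.869]
force: [0.3, -0.2, -4.9]
width: 0.0097
7.33 [ 0.4475 -0.0785  0.2366] [ 3.141 -0.    -0.869] [ 0.3 -0.2 -4.9] 0.0097 [ 0.26 -0.02 -0.43  0.   -1.16  2.01]
pan wrist 0.71 [256.  48.] [0.5592 0.0167]
pan scene 0.98 [267. 188.] [0.5467 0.0292]
pan top 0.87 [236. 196.] [0.5617 0.0145]
   tri [0.5581 0.0156 0.0925]
cap wrist 0.93 [260.  25.] [0.5603 0.0125]
cap scene 0.67 [266. 175.] [0.5533 0.0183]
cap top 0.79 [239. 190.] [0.5643 0.0054]
   tri [0.5606 0.009  0.1607]
base_weight wrist 0.61 [259.  45.] [0.5632 0.016 ]
base_weight scene 0.91 [265. 194.] [0.5655 0.0091]
base_weight top 0.62 [237. 195.] [0.5662 0.0123]
   tri [0.5646 0.0131 0.0718]
base_weight_lug wrist 0.69 [316.   6.] [ 0.623  -0.0069]
base_weight_lug scene 0.93 [274. 205.] [ 0.6321 -0.005 ]
base_weight_lug top 0.57 [246. 164.] [ 0.6432 -0.0104]
   tri [ 0.6333 -0.0076  0.0912]
base_weight_mouth scene 0.76 [262. 181.] [0.5136 0.0351]
base_weight_mouth top 0.45 [241. 200.] [0.5528 0.002 ]
   tri [0.5473 0.0046 0.1237]
wrist [(np.int64(19066), array([126., 256.])), (np.int64(4532), array([ 47., 254.]))]
scene [(np.int64(499), array([153., 241.]))]
```

View pics/w2.png

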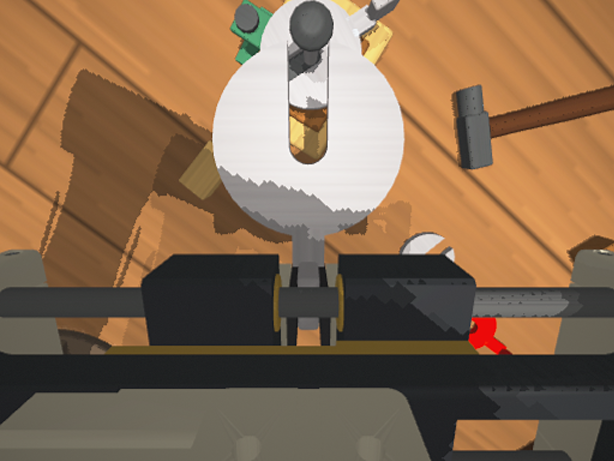

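The view shows the slot centred on the cap/stem (cap at (310,22), slot column ≈308). The alignment is good, so next I fit the disc's droop from the wrist mask.

```bash
cat > dofit.py <<'E'
from fit import *
from scipy.optimize import minimize
def dofit(F,masks,rad,th,tcp,yawtool,x0=(0,0,0,0),gz=.019,piv=-.07,pz=.026,scale=None):
    # params: tilt deg(+ = nose down), along mm, lateral mm, dyaw deg
    def cost(p,full=False):
        yaw=yawtool+np.pi/2+np.radians(p[3]);d=np.array([np.cos(yaw),np.sin(yaw),0]);n=np.array([-d[1],d[0],0])
        P=np.array(tcp)+[0,0,gz]+d*p[1]*.001+n*p[2]*.001
        fc=model(rad,th,P,yaw,np.radians(p[0]),piv=(piv,0,pz))
        cost=[]
        for c,m in masks.items():
            r=render(F[c],fc)
            if c=="wrist":
                rows=np.argwhere(r)[:,0];cut=int(rows.max()-0.12*(rows.max()-rows.min()))
                r=r[:cut];m=m[:cut]
            cost.append((r^m).sum()/(r|m).sum())
        # pivot is where the fingers grip the lug
        C=P+Ro.from_euler("ZYX",[yaw,np.radians(p[0]),0]).as_matrix()@(-np.array([piv,0,pz]))
        return (cost,C) if full else sum(cost)
    best=min((minimize(cost,[t,*x0[1:]],method="Nelder-Mead",options=dict(initial_simplex=np.array([t,*x0[1:]])+np.vstack([np.zeros(4),np.diag([4,4,3,2])]))) for t in(-4,2,8)),key=lambda r:r.fun)
    c,C=cost(best.x,True)
    print("tilt,along,lat,dyaw",np.round(best.x,1),"iou err",np.round(c,3),"centre",np.round(C,4),"slot yaw",round(np.degrees(yawtool+np.pi/2)+best.x[3],1))
    return best.x,C
E
python3 - <<'E'
from dofit import *
import pickle
F=pickle.load(open("F.pkl","rb"));z=np.load("m.npz")
w=F["wrist"]["pixels"].astype(int);mw=z["mw"]
dofit(F,dict(wrist=mw),.044,.012,z["tcp"],z["rot"][2])
dofit(F,dict(scene=z["ms"],wrist=mw),.044,.012,z["tcp"],z["rot"][2])
E
```

```text
tilt,along,lat,dyaw [ 1.4  0.7 -0.1  0.2] iou err [0.01] centre [ 0.5009 -0.0331  0.2279] slot yaw 40.4
tilt,along,lat,dyaw [ 1.6  0.5 -0.7  0.6] iou err [0.196 0.016] centre [ 0.5008 -0.0334  0.2277] slot yaw 40.8
```

```bash
python3 - <<'E'
from h import *
import pickle
F=pickle.load(open("F.pkl","rb"));w=F["wrist"]
g=cv2.cvtColor(w["pixels"],cv2.COLOR_RGB2GRAY)[:50,235:285]
c=cv2.HoughCircles(cv2.resize(g,None,fx=4,fy=4),cv2.HOUGH_GRADIENT,1,200,param1=100,param2=15,minRadius=60,maxRadius=95)
if c is not None:
    x,y,r=c[0,0]/4; p=(x+235,y); print(p,r,at(w,p,.161))
for z in(.149,.161): print(at(w,(258.3,20.8),z), proj(w,[.56,.0135,z]))
E
```

```text
(np.float32(259.625), np.float32(18.375)) 17.675 [0.56052946 0.01375481 0.161     ]
[0.56163357 0.01591381 0.149     ] [np.float64(259.27056841465685), np.float64(24.710989728745233)]
[0.55861766 0.01346871 0.161     ] [np.float64(259.4319345402698), np.float64(19.214639158496)]
```

```bash
python3 -m inch '0 0 0 -4 0 0 0;0 0 0 -8 0 0 0;0 0 0 -11 0 0 0;0 0 0 -13 0 0 0;0 0 0 -13.6 0 0 0;0 0 0 -13.6 0 0 0;0 0 0 -13.6 0 0 0'
python3 - <<'E'
from h import *
st()
w=grab_frame("wrist"); save(w,"w3.png",(130,0,390,230),2.4)
E
```

```text
t: 9.2
eef_pos: [0.4483, -0.0786, 0.1016]
ee_rot: [-3.14, -0.001, -0.869]
force: [-0.3, 0.7, -4.1]
width: 0.0095
9.2 [ 0.4483 -0.0786  0.1016] [-3.14e+00 -1.00e-03 -8.69e-01] [-0.3  0.7 -4.1] 0.0095 [ 0.26  0.12 -0.63  0.   -0.82  2.01]
```

View pics/w3.png

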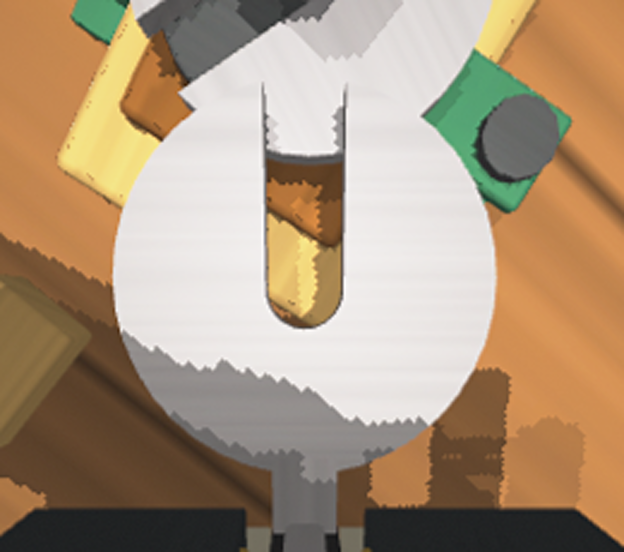

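The disc is at insertion height with its slot (centre ≈(305,300)) facing the stem. The stem is at (0.5605, 0.0138), so I slide in 75 mm.

```bash
python3 -m inch '0 0.9 0.5 -0.1 0 0 0;0 2.43 1.77 -0.2 0 0 0;0 3.95 3.07 -0.2 0 0 0;0 5.1 4.05 -0.2 0 0 0;0 5.88 4.71 -0.2 0 0 0;0 5.88 4.71 -0.2 0 0 0;0 5.88 4.71 -0.2 0 0 0'
python3 - <<'E'
from dofit import *
s=telemetry.get_state();st()
F={c:grab_frame(c) for c in("wrist","scene")}
m=regions_of("wrist","large_weight");print([(round(d["p"],2),d["pixels"].sum()) for d in m[:3]])
save(F["wrist"],"w4.png",(130,0,390,230),2.4)
dofit(F,dict(wrist=m[0]["pixels"]),.044,.012,s["eef_pos"],s["ee_rot"][2])
E
```

```text
t: 10.12
eef_pos: [0.5065, -0.0317, 0.0993]
ee_rot: [-3.141, -0.001, -0.869]
force: [-0.4, 0.7, -4.8]
width: 0.01
10.12 [ 0.5065 -0.0317  0.0993] [-3.141e+00 -1.000e-03 -8.690e-01] [-0.4  0.7 -4.8] 0.01 [ 0.33  0.21 -0.52  0.   -0.84  1.95]
[(0.74, np.int64(15622))]
tilt,along,lat,dyaw [ 0.7 -0.1  0.  -0. ] iou err [0.209] centre [0.5596 0.0133 0.0914] slot yaw 40.2
```

View pics/w4.png

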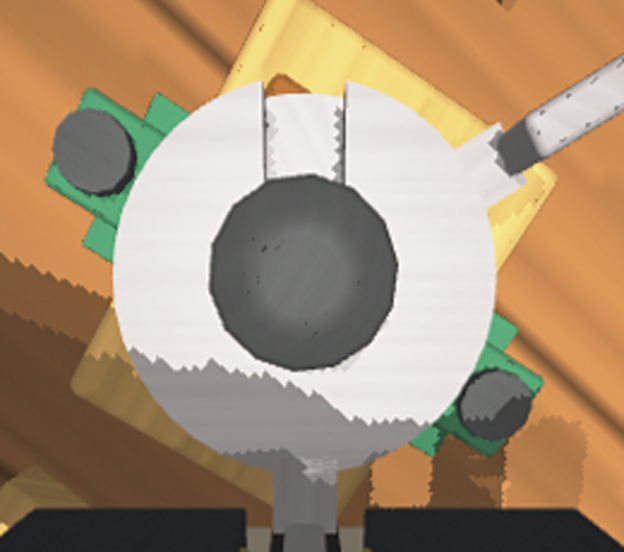

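The cap sits over the slot end (304,272), and there is no contact force. I lower onto the base weight, check the stem position and release.

```bash
python3 -m inch '0 0.05 0 -0.2 0 0 0;0 0.05 0 -0.4 0 0 0;0 0.05 0 -0.5 0 0 0;0 0.05 0 -0.5 0 0 0'
python3 - <<'E'
from h import *
w=grab_frame("wrist")
g=cv2.cvtColor(w["pixels"],cv2.COLOR_RGB2GRAY)[60:170,200:315]
m=(g<110).astype(np.uint8);n,l,s,c=cv2.connectedComponentsWithStats(m);k=1+np.argmax(s[1:,4]);p=c[k]+[200,60]
print(p,s[k],at(w,p,.161))
E
```

```text
t: 10.78
eef_pos: [0.5071, -0.0318, 0.0945]
ee_rot: [-3.141, -0.001, -0.869]
force: [-0.5, 1.3, -3.9]
width: 0.0095
[254.44129652 113.62016807] [  14   11   82   86 4165] [0.56122983 0.01490859 0.161     ]
```

```bash
python3 -m inch '0 0 0 -0.1 0 0 0;0.2 0 0 -0.1 0 0 0;0.3 0 0 -0.1 0 0 0;0.3 0 0 -0.1 0 0 0;0.3 0 0 1 0 0 0;0.3 0 0 4 0 0 0;0.3 -1 -1 9 0 0 0;0.3 -2 -4 13 0 0 0;0.3 -2 -4 13 0 0 0'
python3 - <<'E'
from dofit import *
s=telemetry.get_state();st()
w=grab_frame("wrist");F={"wrist":w}
save(w,"w5.png",s=1.2)
m=regions_of("wrist","large_weight");print([(round(d["p"],2),d["pixels"].sum()) for d in m[:3]])
for n,z in {"large_weight":.086,"large_weight_lug":.103,"large_weight_mouth":.086,"base_weight_lug":.091,"pan":.074,"cap":.149}.items():
    print(n,[(round(d["p"],2),np.round(d["location"]).tolist(),np.round(at(w,d["location"],z)[:2],4).tolist()) for d in pinpoint("wrist",n)[:2]])
E
```

```text
t: 11.95
eef_pos: [0.4886, -0.0728, 0.2291]
ee_rot: [-3.134, -0.005, -0.87]
force: [0.9, 0.7, -0.3]
width: 0.0262
11.95 [ 0.4886 -0.0728  0.2291] [-3.134 -0.005 -0.87 ] [ 0.9  0.7 -0.3] 0.0262 [ 0.25  0.05 -0.38  0.   -1.13  2.02]
[(0.64, np.int64(5347))]
large_weight [(0.92, [239.0, 84.0], [0.5603, 0.0108])]
large_weight_lug [(0.59, [237.0, 153.0], [0.5052, -0.0322])]
large_weight_mouth [(0.63, [236.0, 36.0], [0.5934, 0.0423])]
base_weight_lug [(0.97, [289.0, 47.0], [0.6192, -0.0065])]
pan [(0.66, [239.0, 82.0], [0.563, 0.0133])]
cap [(0.74, [233.0, 70.0], [0.5611, 0.013])]
```

View pics/w5.png

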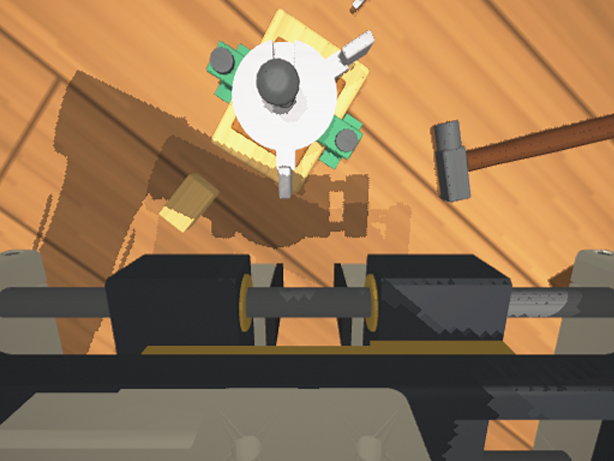

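The large weight is on, seated around the stem at (285,95), with the base lug at (357,46) and the large lug at (285,180), about 120° apart. Now the small grey weight.

```bash
python3 -m inch '0.6 -2 -5 0 0 0 -10;0.6 -4 -10 0 0 0 -20;0.6 -5.9 -15.2 0 0 0 -30;0.6 -5.9 -15.2 0 0 0 -40;0.6 -5.9 -15.2 0 0 0 -50;0.6 -5.9 -15.2 0 0 0 -53;0.6 -5.9 -15.2 0 0 0 -53;0.6 -5.9 -15.2 0 0 0 -53'
python3 - <<'E'
from dofit import *
s=telemetry.get_state();st()
w=grab_frame("wrist");F={"wrist":w}
save(w,"w6.png",s=1.2)
for n,z in {"small_weight":0,"small_weight_lug":.017,"small_weight_mouth":0}.items():
    print(n,[(round(d["p"],2),np.round(d["location"]).tolist(),np.round(at(w,d["location"],z)[:2],4).tolist()) for d in pinpoint("wrist",n)[:3]])
for d in regions_of("wrist","small_weight")[:3]:
    m=d["pixels"];print(round(d["p"],2),m.sum(),d["bbox"],w["pixels"][m].mean(0))
    if np.ptp(w["pixels"][m].mean(0))<40:
        dofit(F,dict(wrist=m),.034,.010,[*s["eef_pos"][:2],0],s["ee_rot"][2],gz=0,pz=0)
E
```

```text
t: 13.35
eef_pos: [0.428, -0.2234, 0.2235]
ee_rot: [3.141, -0.0, -1.792]
force: [-0.4, -0.8, 0.5]
width: 0.0526
13.35 [ 0.428  -0.2234  0.2235] [ 3.141 -0.    -1.792] [-0.4 -0.8  0.5] 0.0526 [-0.07  0.04 -0.4   0.   -1.13  1.42]
small_weight [(0.73, [342.0, 127.0], [0.4625, -0.352]), (0.71, [301.0, 221.0], [0.3393, -0.2717]), (0.68, [261.0, 126.0], [0.4885, -0.2424])]
small_weight_lug [(0.78, [404.0, 115.0], [0.4614, -0.4285]), (0.65, [262.0, 176.0], [0.4228, -0.229])]
small_weight_mouth [(0.85, [293.0, 200.0], [0.3737, -0.2663]), (0.82, [252.0, 96.0], [0.5293, -0.2397]), (0.64, [321.0, 133.0], [0.4614, -0.3226])]
0.82 2226 [318.9, 102.4, 414.9, 156.6] [238.97708895  49.90566038  31.76594789]
0.72 1964 [235.5, 100.6, 283.5, 186.9] [233.62321792 233.01680244 232.88696538]
tilt,along,lat,dyaw [ 6.2 -4.8 -2.9  1.7] iou err [0.048] centre [ 0.4911 -0.2385 -0.0076] slot yaw -11.0
0.55 711 [279.8, 200.9, 327.0, 237.0] [231.8045007   33.08579466  15.0323488 ]
```

View pics/w6.png

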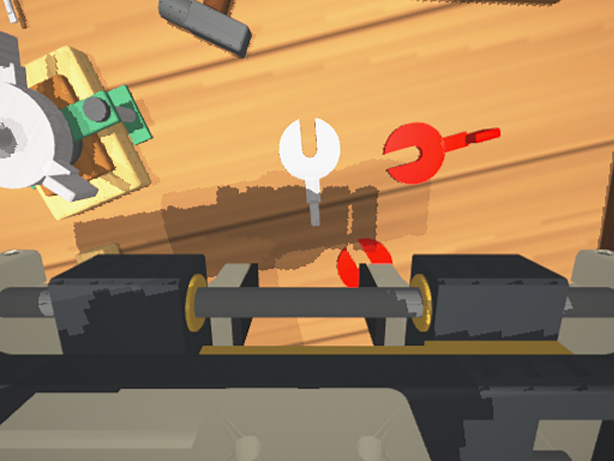

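The grey small weight (disc at (310,150), lug at (315,213)) is the one. The red look-alikes at (415,152) and (365,262) stay. I refine its yaw with tilt fixed at zero.

```bash
python3 - <<'E'
from dofit import *
s=telemetry.get_state();w=grab_frame("wrist")
m=[d["pixels"] for d in regions_of("wrist","small_weight") if np.ptp(w["pixels"][d["pixels"]].mean(0))<40][0]
top=m.copy();top[150:]=0
def cost(p):
    r=render(w,model(.034,.010,np.array([p[0]*.01,p[1]*.01,0]),np.radians(p[2]),0,piv=(0,0,0)));r[150:]=0
    return (r^top).sum()/(r|top).sum()
b=min((minimize(cost,x,method="Nelder-Mead",options=dict(initial_simplex=np.array(x)+np.vstack([np.zeros(3),np.diag([.4,.4,4])]))) for x in([49,-24,-12],[49.3,-23.7,-8])),key=lambda r:r.fun)
x,y,a=b.x[0]*.01,b.x[1]*.01,np.radians(b.x[2]);lug=np.array([x-.07*np.cos(a),y-.07*np.sin(a)])
print(b.x,b.fun,"lug",lug,"shift cm",(lug-s["eef_pos"][:2])*100,"turn",b.x[2]-np.degrees(s["ee_rot"][2])-90)
E
```

```text
[ 49.19039795 -23.89889948  -6.66637225] 0.0655367231638418 lug [ 0.42237725 -0.23086285] shift cm [-0.55789843 -0.74055008] turn 6.069119686275599
```

```bash
python3 -m inch '0.6 -0.5 -0.7 -6 0 0 5;0.6 -0.5 -0.7 -12 0 0 5;0.6 -0.5 -0.7 -17 0 0 5;0.6 -0.5 -0.7 -20 0 0 5;0.6 -0.5 -0.7 -21.7 0 0 5;0.6 -0.5 -0.7 -21.7 0 0 5;0 -0.5 -0.7 -21.7 0 0 5;0 -0.5 -0.7 -21.7 0 0 5;0 -0.5 -0.7 -21.7 0 0 5;0 -0.5 -0.7 -21.7 0 0 5;0 -0.5 -0.7 -21.7 0 0 5' 60
python3 -m inch '0 0 0 0.5 0 0 0;0 0 0 2 0 0 0;0 0 0 5 0 0 0;0 0 0 9 0 0 0;0 0 0 14 0 0 0;0 0 0 19 0 0 0;0 0 0 24 0 0 0;0 0 0 24 0 0 0;0 0 0 24 0 0 0'
python3 - <<'E'
from dofit import *
s=telemetry.get_state();st()
w=grab_frame("wrist");F={"wrist":w}
for d in regions_of("wrist","small_weight")[:4]:
    m=d["pixels"];print(round(d["p"],2),m.sum(),d["bbox"],w["pixels"][m].mean(0).round())
    if np.ptp(w["pixels"][m].mean(0))<40 and m.sum()>4000:
        dofit(F,dict(wrist=m),.034,.010,s["eef_pos"],s["ee_rot"][2])
E
```

```text
t: 15.08
eef_pos: [0.4228, -0.2304, 0.0069]
ee_rot: [3.141, -0.0, -1.706]
force: [-1.0, 1.1, 3.0]
width: 0.0095
t: 16.2
eef_pos: [0.4219, -0.23, 0.2461]
ee_rot: [3.14, 0.001, -1.706]
force: [-0.3, 0.2, -3.9]
width: 0.0094
16.2 [ 0.4219 -0.23    0.2461] [ 3.140e+00  1.000e-03 -1.706e+00] [-0.3  0.2 -3.9] 0.0094 [-0.09  0.02 -0.37 -0.   -1.18  1.52]
0.97 1810 [317.7, 105.1, 405.2, 157.5] [232.  40.  27.]
0.92 439 [269.8, 197.0, 313.7, 217.9] [198.  32.  18.]
0.75 10946 [197.5, 58.1, 317.6, 272.2] [218. 214. 213.]
tilt,along,lat,dyaw [ 2.7  1.3 -0.6  1. ] iou err [0.026] centre [ 0.4913 -0.2388  0.2358] slot yaw -6.8
```

The small weight is held, about 2.7° nose-down. I carry it high over to the +y side of the press, turning to slot ≈ -78°.

```bash
python3 -m inch '0 1.5 5 0 0 0 -10;0 3 10 0 0 0 -20;0 4.5 15 0 0 0 -30;0 6 20 0 0 0 -40;0 7.5 25 0 0 0 -50;0 9 31 0 0 0 -60;0 10.2 36 0 0 0 -68;0 10.9 38.6 0 0 0 -70.5;0 10.9 38.6 0 0 0 -70.5;0 10.9 38.6 0 0 0 -70.5;0 10.9 38.6 0 0 0 -70.5'
python3 - <<'E'
from dofit import *
s=telemetry.get_state();st()
w=grab_frame("wrist");F={"wrist":w}
save(w,"w7.png",s=1.2)
for d in regions_of("wrist","small_weight")[:4]:
    m=d["pixels"];print(round(d["p"],2),m.sum(),d["bbox"],w["pixels"][m].mean(0).round())
    if np.ptp(w["pixels"][m].mean(0))<40 and m.sum()>4000:
        dofit(F,dict(wrist=m),.034,.010,s["eef_pos"],s["ee_rot"][2])
for n,z in {"large_weight":.086,"large_weight_lug":.103,"base_weight_lug":.091,"pan":.074,"cap":.149}.items():
    print(n,[(round(d["p"],2),np.round(d["location"]).tolist(),np.round(at(w,d["location"],z)[:2],4).tolist()) for d in pinpoint("wrist",n)[:2]])
print(proj(w,[.5607,.014,.161]))
E
```

```text
t: 17.68
eef_pos: [0.5303, 0.155, 0.2449]
ee_rot: [3.138, -0.0, -2.937]
force: [-0.6, -0.3, -3.1]
width: 0.0095
17.68 [0.5303 0.155  0.2449] [ 3.138 -0.    -2.937] [-0.6 -0.3 -3.1] 0.0095 [ 0.64  0.15 -0.23 -0.   -1.19 -0.43]
0.73 11045 [197.0, 59.9, 318.0, 276.0] [211. 207. 205.]
tilt,along,lat,dyaw [ 2.3  0.5 -0.1  0.6] iou err [0.021] centre [0.5451 0.0871 0.2351] slot yaw -77.7
large_weight [(0.67, [254.0, 49.0], [0.5624, 0.0148])]
large_weight_lug [(0.81, [321.0, 4.0], [0.5057, -0.0329])]
base_weight_lug [(0.59, [130.0, 239.0], [0.6715, 0.2599]), (0.58, [195.0, 12.0], [0.6281, -0.0048])]
pan [(0.85, [257.0, 50.0], [0.5599, 0.0125])]
cap [(0.84, [259.0, 31.0], [0.5579, 0.0152])]
[np.float64(255.83494257183136), np.float64(23.286143172024026)]
```

View pics/w7.png

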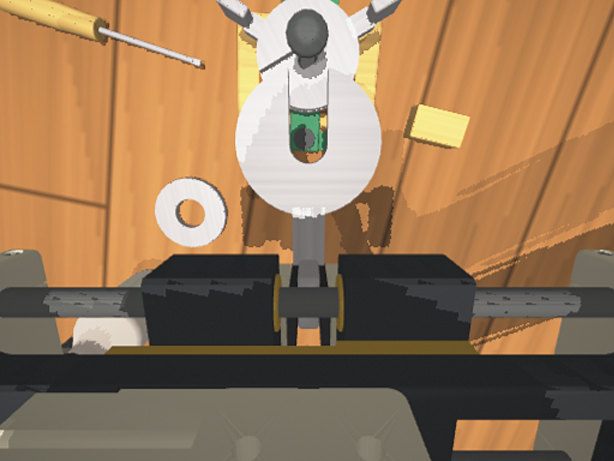

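The slot (column ≈308) lines up with the cap (307,33). The other two lugs point up-left and up-right, so the third slot will be evenly placed. I lower, then slide in.

```bash
python3 -m inch '0 0 0 -4 0 0 0;0 0 0 -8 0 0 0;0 0 0 -11 0 0 0;0 0 0 -12.7 0 0 0;0 0 0 -13.2 0 0 0;0 0 0 -13.2 0 0 0;0 0 0 -13.2 0 0 0'
python3 -m inch '0 0.2 -1 0 0 0 0;0 0.6 -2.8 0 0 0 0;0 1 -4.6 0 0 0 0;0 1.3 -6.2 0 0 0 0;0 1.5 -7 0 0 0 0;0 1.5 -7.3 0 0 0 0;0 1.5 -7.3 0 0 0 0'
python3 - <<'E'
from dofit import *
s=telemetry.get_state();st()
w=grab_frame("wrist");F={"wrist":w}
save(w,"w8.png",(130,0,390,230),2.4)
g=cv2.cvtColor(w["pixels"],cv2.COLOR_RGB2GRAY)[60:170,200:315]
n,l,q,c=cv2.connectedComponentsWithStats((g<110).astype(np.uint8));k=1+np.argmax(q[1:,4]);p=c[k]+[200,60]
print(p,q[k],at(w,p,.161))
E
```

```text
t: 18.9
eef_pos: [0.5313, 0.156, 0.1145]
ee_rot: [3.137, 0.002, -2.937]
force: [0.1, 0.4, -2.7]
width: 0.0095
t: 19.77
eef_pos: [0.5463, 0.0829, 0.1145]
ee_rot: [3.137, 0.002, -2.937]
force: [-0.1, 0.1, -4.0]
width: 0.0093
19.77 [0.5463 0.0829 0.1145] [ 3.137e+00  2.000e-03 -2.937e+00] [-0.1  0.1 -4. ] 0.0093 [ 0.5   0.26 -0.41 -0.   -0.9  -0.3 ]
[256.86927342 117.54595856] [  23   23   69   70 3427] [0.56086877 0.01445871 0.161     ]
```

View pics/w8.png

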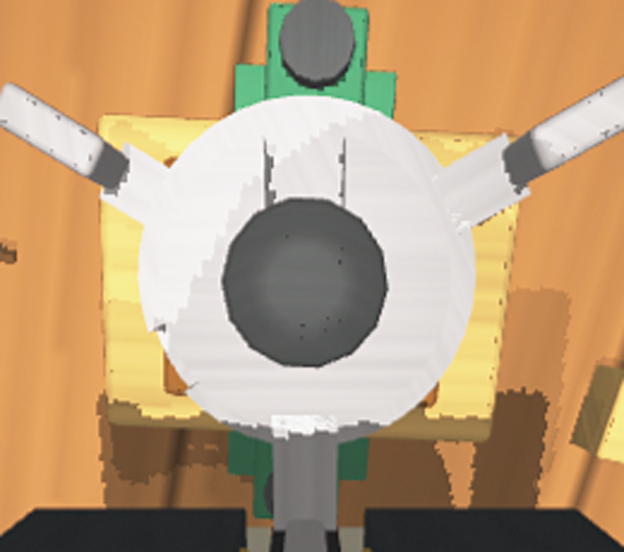

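The cap is over the slot end with the lugs about 120° apart. The small weight's centre is ≈(0.561,0.015) and the stem is at (0.561,0.0145). I lower and release.

```bash
python3 -m inch '0 0 0 -0.3 0 0 0;0 0 0 -0.55 0 0 0;0 0 0 -0.65 0 0 0;0 0 0 -0.7 0 0 0;0 0 0 -0.7 0 0 0'
python3 -m inch '0.2 0 0 0 0 0 0;0.3 0 0 0 0 0 0;0.3 0 0 0 0 0 0;0.3 0 0 1 0 0 0;0.3 0 0 4 0 0 0;0.3 -0.5 2 9 0 0 0;0.3 -1 5 13 0 0 0;0.3 -1 5 13 0 0 0;0.3 -1 5 13 0 0 0'
python3 - <<'E'
from dofit import *
st()
F={c:grab_frame(c) for c in("wrist","scene","top")}
cv2.imwrite("pics/fin.png",np.hstack([cv2.resize(F["wrist"]["pixels"][:230,140:400],(440,390)),cv2.resize(F["scene"]["pixels"][140:240,210:320],(360,327))[:,:] if 0 else cv2.resize(F["scene"]["pixels"][130:240,215:315],(355,390),interpolation=cv2.INTER_CUBIC)])[:,:,::-1])
for n,z in {"small_weight":.098,"small_weight_lug":.115,"small_weight_mouth":.098,"large_weight":.086,"large_weight_lug":.103,"base_weight_lug":.091,"pan":.074,"cap":.149}.items():
    print(n,[(c,round(d["p"],2),np.round(at(F[c],d["location"],z)[:2],4).tolist()) for c in F for d in pinpoint(c,n)[:1]])
E
```

```text
t: 20.45
eef_pos: [0.5463, 0.0832, 0.1075]
ee_rot: [3.137, 0.002, -2.937]
force: [-0.6, -0.2, -4.0]
width: 0.0092
t: 21.58
eef_pos: [0.536, 0.1333, 0.2379]
ee_rot: [3.137, 0.003, -2.936]
force: [-0.2, -0.9, -1.0]
width: 0.0263
21.57 [0.536  0.1333 0.2379] [ 3.137e+00  3.000e-03 -2.936e+00] [-0.2 -0.9 -1. ] 0.0263 [ 0.6   0.15 -0.24 -0.   -1.17 -0.39]
small_weight [('wrist', 0.8, [0.5606, 0.0144]), ('scene', 0.76, [0.4166, -0.2931]), ('top', 0.77, [0.3427, -0.2453])]
small_weight_lug [('wrist', 0.6, [0.5472, 0.088]), ('scene', 0.75, [0.5392, -0.4364]), ('top', 0.95, [0.295, -0.2646])]
small_weight_mouth [('wrist', 0.92, [0.5703, -0.0176]), ('scene', 0.93, [0.5324, -0.3304]), ('top', 0.91, [0.3766, -0.2398])]
large_weight [('scene', 0.66, [0.5623, 0.0212])]
large_weight_lug [('wrist', 0.98, [0.5083, -0.0316]), ('scene', 0.83, [0.4979, -0.0379]), ('top', 0.75, [0.5013, -0.0353])]
base_weight_lug [('wrist', 0.71, [0.6288, -0.0045]), ('scene', 0.47, [0.6279, -0.0075]), ('top', 0.54, [0.6358, -0.0119])]
pan [('wrist', 0.82, [0.5597, 0.015]), ('scene', 0.66, [0.5467, 0.0191])]
cap [('wrist', 0.97, [0.5596, 0.0152]), ('scene', 0.8, [0.5507, 0.0102]), ('top', 0.93, [0.5607, 0.0031])]
```

View pics/fin.png

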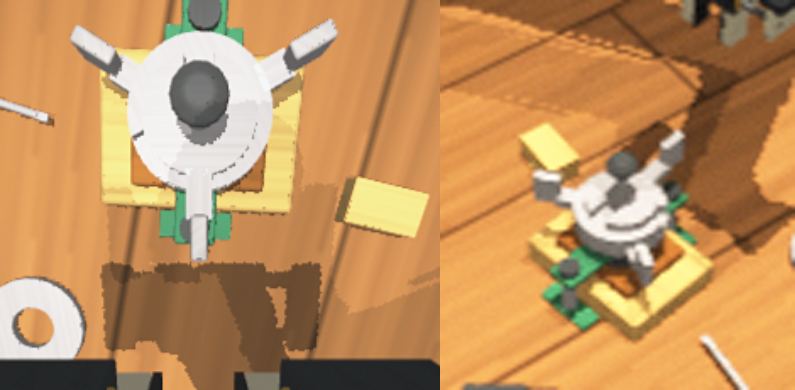

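The final view shows all three discs stacked flat under the cap with the lugs spread evenly in three directions. One numeric check of seating, then I hand in.

```bash
python3 - <<'E'
from dofit import *
w=grab_frame("wrist")
m=[d["pixels"] for d in regions_of("wrist","small_weight") if np.ptp(w["pixels"][d["pixels"]].mean(0))<60][0]
sl=np.arange(384)[:,None]<np.inf
cap=cv2.dilate((cv2.cvtColor(w["pixels"],cv2.COLOR_RGB2GRAY)<120).astype(np.uint8),np.ones((5,5)))>0
for z in (.094,.098,.102,.106):
    f=lambda p:(lambda r:((r^m)&~cap)[:int(np.argwhere(r)[:,0].max()-8)].sum()/r.sum())(render(w,model(.034,.010,np.array([p[0]*.01,p[1]*.01,z]),np.radians(p[2]),0,piv=(0,0,0))))
    b=minimize(f,[56.1,1.45,-78],method="Nelder-Mead",options=dict(initial_simplex=np.array([56.1,1.45,-78])+np.vstack([np.zeros(3),np.diag([.3,.3,3])])))
    print(z,b.x.round(2),round(b.fun,4))
arm.job_done();st()
E
```

```text
0.094 [ 56.1    1.5  -76.92] 0.0215
0.098 [ 56.07   1.64 -75.72] 0.0369
0.102 [ 56.03   1.73 -76.24] 0.0461
0.106 [ 56.06   1.88 -79.98] 0.063
the job is handed in; nothing more can be done
the job is handed in; nothing more can be done
```

The job is handed in at about 22 s of the 62 s allowed. The larger grey weight was slid onto the stem on top of the base weight, and the smaller grey one on top of that. I did not touch the plain ring, the red look-alikes or the other things on the bench.

- **Position:** the small weight's centre measured about (0.561, 0.015–0.016) against the stem at about (0.561, 0.0145), so within 2 mm. For the large weight I estimated a centre 1–2 mm off the stem before letting go. After release the camera put it within about 4 mm.
- **Slot directions:** base about 164°, large about 40°, small about -77°. That is roughly 117–124° between each pair.
- **Height:** the last outline fit, run with the weight assumed level, matched best at the lowest height I tried, 94 mm, where 98 mm is nominal. There is no sign of the small weight sitting high. I did not measure the tilt of either weight after release, but the last picture shows the stack lying flat.
- **Disagreements:** in the scene and top cameras the small-weight search returned positions out on the bench, most likely the red look-alikes, so I discarded those. The scene and top readings of pan and cap were off by up to 1.5 cm, so I relied on the wrist camera.

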